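Roll the wear strip of the infeed nose down flush

ROBOT

A 6-joint arm with a two-finger parallel gripper is mounted at the origin on a cart in front of the work surface, level with it; the furniture and walls round the work are solid. World frame = base frame: x ahead of the robot, y to its left, z up, the work surface at z = 0. Lengths are in m, angles in rad, forces in N, time in s.
With the tool pointing down it reaches from about 0.3 to 0.875 m from the base axis. Payload 6.4 kg.
Tool frame: the origin (TCP) lies midway between the tips of the shut fingers; the grasp point (between the pads) lies 19 mm behind it; z points along the fingers, y is the direction in which the jaws open and shut (so a half turn about z gives the same grasp; the last joint's range is limited). The gripper opens to 85 mm and grips with 20 to 120 N. Pads are 22 mm wide; open, the fingers measure 114 mm over their backs; the gripper's body (76 mm by 85 mm) begins 54 mm behind the grasp point. The pads swing forward as they close: fully open they stand 13 mm farther back than shut.
Start: joints at [1.139, 0.181, 1.607, -0, 1.354, -0.206], TCP at [0.129, 0.56, 0.2] pointing down, gripper open.
Joint ranges: [-2.99, 2.99], [-0.89, 2.07], [0.3, 2.58], [-1.14, 4.28], [0, 2.63], [-3.12, 3.12]. Speed limits (rad/s): [2.57, 2.57, 3.01, 3.14, 3.14, 3.14].

INTERFACE

Orientations are given as a unit quaternion [w, x, y, z].
In Python, from bench import ctrl, optics, ticket gives the robot as it stands. The module is installed in compiled form; this text tells all that it offers.
- The arm moves only by the tool step_arm, never from a script. Its argument "targets" is text: rows parted by semicolons, each of 6 numbers parted by spaces: the shift along the tool's x, y, z in mm, then the turn, a rotation vector about the tool's x, y, z in rad. In form: dx dy dz rx ry rz; .... A call has 1 to 8 rows; each row is the pose to reach, as a shift and turn from the pose commanded when the call began, along the tool's axes at that moment; what a row does not reach only later rows make up. A row lasts 1/8 s, in which the tool goes at most 62.5 mm and 10.7 degrees, less where a joint would pass 70% of its speed; a pose out of reach is approached as far as the arm can. A call with a gripper value outside its range is refused whole. "grip" is the opening in per cent of the stroke, from 0 (shut) to 100 (fully open), set as the call begins (left out, the last holds). The fingers move at their own pace and stop on an object; the grip force is fixed at half the most. Time passes only in rows, so rows that repeat a pose let the fingers close. It gives the time, the measured TCP pose, the force and the opening at its end, in the units of the state.
- ctrl.get_obs(): the state, without advancing time (a new reading comes with each control period).
- optics.camera(name): name is "scene" or "top" or "wrist"; returns a dict with "image" (384x512x3 uint8, red, green, blue), "mtx" (3x3 intrinsics, pixels), "xyz" and "orientation" of the camera in the world. Camera axes: x right, y up, looking along -z (the intrinsics and any distortion apply to the point x, -y, -z); pixel columns grow to the right and rows downward; lengths in m; the calibration is good to about 2 mm. A picture is of the moment at which its call begins. There is no depth.
- ticket.hand_in(): hands the job in, once; it reports no verdict.
The state is a dict: "time_s": time; "q": joint angles; "dq": joint speeds; "joint_efforts": joint torques, N m; "eef_pos": TCP position; "eef_rot": TCP orientation; "wrist_force": force on the tool from outside, world axes, zero at the start; "torque": the same for the moment, N m; "opening": opening from 0.0 (shut) to 1.0 (fully open).
Only numpy, scipy, OpenCV 4.12 (cv2) and the standard library are available. Lean on these libraries where they do the work, as an engineer would, in place of code of your own. Each camera call takes 0.05 s, during which the arm holds its last target.

TASK

The five white links of the wear strip on the sloping steel infeed nose stand proud in their channel. Take the hand roller from its rest by the wooden grip, hold it square to the sloping face and roll it along the strip from one end to the other with firm hand pressure (10 to 25 N, never over 40 N), so that every link is pressed fully down. Touch the nose only with the roller, then put the roller back upright in its rest, hanging by its yoke between the two uprights, and leave everything else where it lies.

Things in the scene. Friction and masses are not known exactly. Their poses are not given: they have to be found in the camera images.
- nose: Infeed nose, fixed: steel wedge 150 x 215 mm. Origin under the strip's middle, at table height; z up, y along the strip. Its straight channel slopes 35 degrees, facing the nose's -x and up: outward normal (-0.574, 0, 0.819) in its frame. In the channel (32 mm between two steel walls) a grey bed 174 mm long carries five white links in a row, each 27 mm wide and 32 mm along y, with flat tops.
- strip_left (a point): Point at the nose's +y end, on the normal through the middle of link_1, 78 mm above the table, at the lowest flush level (the bed's lowest setting); axes as the nose's. The adjuster has set the bed anywhere 0 to 13 mm above this level along the normal, the same at both ends: not reported, to be found by touch. So link tops start 3.5 to 18 mm above this level. The walls' tops are 14 mm above it.
- strip_right (a point): The same at the -y end (link_5), 128 mm from strip_left; both lie on the strip's centre line. Along the normal a link goes down under about 7 N (two at once 14 N) and stays where it is left. The bed under the links is sprung: it yields from about 6 N on, 1 mm for each 10 N, up to 4 mm, and comes back when let go.
- roller_grip (a point): Centre of the hand roller's wooden grip (60 mm long in z, 26 mm thick in y, 30 mm in x); z up away from the wheel, x along the axle, y the way it rolls. Below the grip a flat steel yoke, 68 mm in x, 36 in y, 8 thick, its top 30 mm below this point, and a fork 39 mm wide over the axle ends. Starts upright, hanging by its yoke in the rest.
- roller: The hand roller, 119 mm tall, 0.25 to 0.4 kg: origin at the wheel's lowest point, 89 mm below the grip's centre, same axes. Rubber wheel 48 mm in diameter, 24 mm wide, axle 65 mm below the grip's centre.
- rest: Roller's rest, fixed: foot 84 x 70 mm with two grey uprights, 48 mm apart in the rest's x, each 12 mm thick, 50 mm long in y, tops 62 mm above the table. The roller stands with the ends of its yoke lying on the two tops, its fork and wheel hanging between them, its axle along the rest's x. Origin: centre of the underside, z up.
- rest_seat (a point): Point midway between the rest's uprights, 11 mm above the table: where the wheel's lowest point hangs when the roller stands in its rest (grip's centre then 100 mm above the table).
- wheel (a joint): Turn of the roller's wheel about its axle, rad, without limit; 0 at the start, about 1 rad for each 24 mm rolled.
- link_1 (a joint): Link 1 of the strip counted from the nose's +y end: how far it has gone down, m; 0 stands 5 mm proud of its flush height, 0.005 is fully down. They start anywhere from 0 to 0.0015.
- link_2 (a joint): Link 2 of the strip counted from the nose's +y end: how far it has gone down, m; 0 stands 5 mm proud of its flush height, 0.005 is fully down. They start anywhere from 0 to 0.0015.
- link_3 (a joint): Link 3 of the strip counted from the nose's +y end: how far it has gone down, m; 0 stands 5 mm proud of its flush height, 0.005 is fully down. They start anywhere from 0 to 0.0015.
- link_4 (a joint): Link 4 of the strip counted from the nose's +y end: how far it has gone down, m; 0 stands 5 mm proud of its flush height, 0.005 is fully down. They start anywhere from 0 to 0.0015.
- link_5 (a joint): Link 5 of the strip counted from the nose's +y end: how far it has gone down, m; 0 stands 5 mm proud of its flush height, 0.005 is fully down. They start anywhere from 0 to 0.0015.
- brush: Bystander, loose on the table, to be left alone: scrubbing brush with an arched handle on top, 85 x 30 mm, 55 mm high.
- nozzle: Bystander, loose on the table, to be left alone: steel piping nozzle, a cone 30 mm across, 40 mm high.
- pen: Bystander, loose on the table, to be left alone: marker pen, lying flat, 131 mm long, 18 mm thick.
- tape: Bystander, loose on the table, to be left alone: roll of masking tape lying flat, 96 mm across, 25 mm high.
- small_nozzle: Bystander, loose on the table, to be left alone: smaller steel piping nozzle, a cone 27 mm across, 36 mm high.
Not all that is in view belongs to the job. Leave any red or yellow look-alike of the roller alone.

How it is judged:
By the outcome, as a careful person would: the job done as asked, in the order asked, and still so for the second after the job is handed in, with the robot touching nothing.
It also fails if it takes over 72 s, if anything falls off the work surface, if the arm or the gripper's body presses on something with over 40 N, if the wrist force passes 120 N, or if a joint passes its speed limit or range.

## Working session

There is one attempt and no reset: what is moved stays moved. The work goes in short steps, Python scripts to look and compute and a tool call to move; the robot and the scene stay as the last step left them, time stands still between calls to the robot, and variables do not carry over. Pictures are saved under pics/ and viewed, and the job is handed in when it is done.

Besides the shell and the picture viewer there is one more tool, called after "Call:" as name(argument=value, ...) on one line, values as JSON. step_arm: Moves the arm, as the interface text tells. Its arguments: {"type":"object","properties":{"targets":{"type":"string"},"grip":{"type":"number"}},"required":["targets"]}

```bash
mkdir -p pics; python3 - <<'E'
from bench import ctrl, optics
import cv2,numpy as np
o=ctrl.get_obs()
for k,v in o.items(): print(k,np.round(v,4))
for n in ["scene","top","wrist"]:
    c=optics.camera(n); cv2.imwrite(f"pics/{n}0.png",cv2.resize(c["image"][...,::-1],None,fx=1.5,fy=1.5))
    print(n,{k:np.round(v,4).tolist() for k,v in c.items() if k!="image"})
E
```

```text
time_s 0.0
q [ 1.1387  0.1816  1.608   0.      1.3538 -0.2063]
dq [-0.0001  0.0003  0.0018  0.0003 -0.0023  0.0006]
joint_efforts [-3.00000e-04 -4.44876e+01 -3.51334e+01 -3.00000e-04  9.10000e-03
  0.00000e+00]
eef_pos [0.1284 0.5599 0.1994]
eef_rot [-3.000e-04  1.127e-01  9.936e-01 -8.000e-04]
wrist_force [ 0.3957  0.7614 -0.7533]
torque [ 0.01    0.0751 -0.024 ]
opening 1.0015
scene {'mtx': [[457.167, 0.0, 253.5888], [0.0, 457.167, 191.5345], [0.0, 0.0, 1.0]], 'xyz': [-0.3464, -0.8544, 0.945], 'orientation': [0.8154, 0.4237, -0.1815, -0.3502]}
top {'mtx': [[436.0846, 0.0, 250.6759], [0.0, 436.0846, 189.949], [0.0, 0.0, 1.0]], 'xyz': [0.3669, -0.0195, 1.3404], 'orientation': [0.7093, 0.0477, -0.0439, -0.7019]}
wrist {'mtx': [[285.4274, 0.0, 257.8097], [0.0, 285.4274, 192.0141], [0.0, 0.0, 1.0]], 'xyz': [0.0612, 0.5753, 0.3733], 'orientation': [0.7746, -0.1078, -0.0858, 0.6173]}
```

View pics/scene0.png

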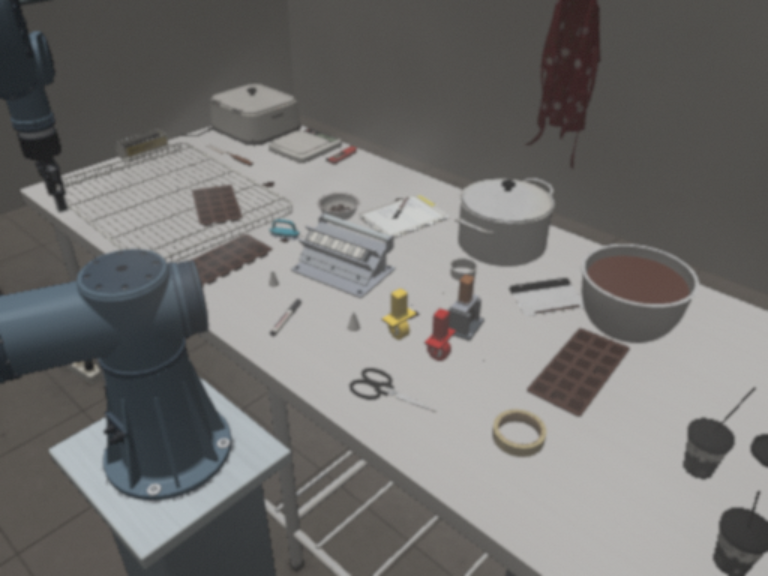

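View pics/top0.png

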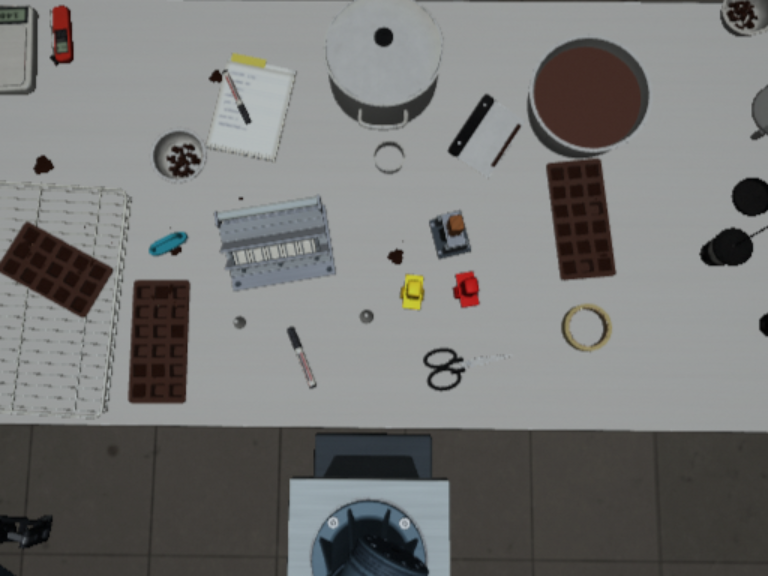

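View pics/wrist0.png

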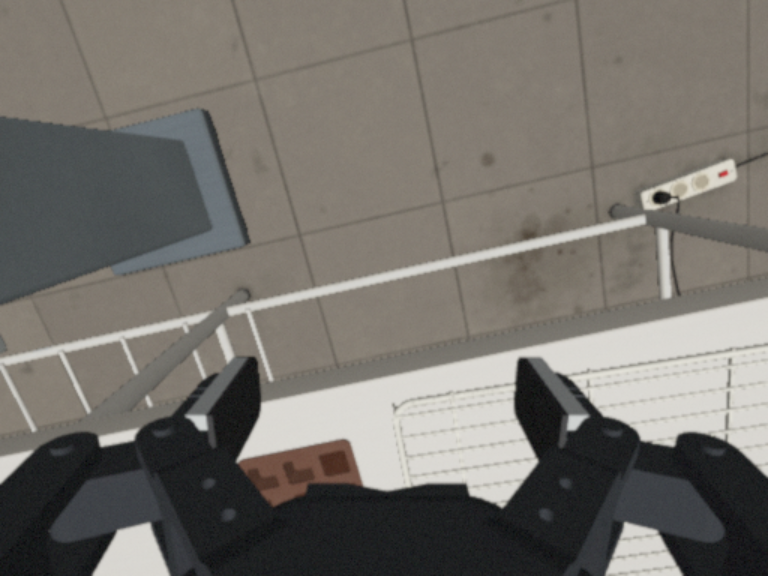

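The top view (shown at 1.5x) has three roller-like things: a brown-gripped one in a grey rest at (455,225), a yellow one at (413,290) and a red one at (467,288). By the description I choose the brown (wooden) grip in the rest. The nose is at (275,243). I'll check both in close crops.

```bash
python3 - <<'E'
from bench import ctrl, optics
import cv2,numpy as np
c=optics.camera("top")["image"][...,::-1]; cv2.imwrite("pics/raw_top.png",c)
a=cv2.resize(c[125:205,130:240],None,fx=7,fy=7,interpolation=cv2.INTER_CUBIC)
cv2.imwrite("pics/t_nose.png",a)
a=cv2.resize(c[125:215,255:345],None,fx=6,fy=6,interpolation=cv2.INTER_CUBIC)
cv2.imwrite("pics/t_rest.png",a)
c=optics.camera("scene")["image"][...,::-1]; cv2.imwrite("pics/raw_scene.png",c)
a=cv2.resize(c[130:250,180:340],None,fx=5,fy=5,interpolation=cv2.INTER_CUBIC)
cv2.imwrite("pics/s_both.png",a)
E
```

```text
(no output)
```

View pics/t_nose.png

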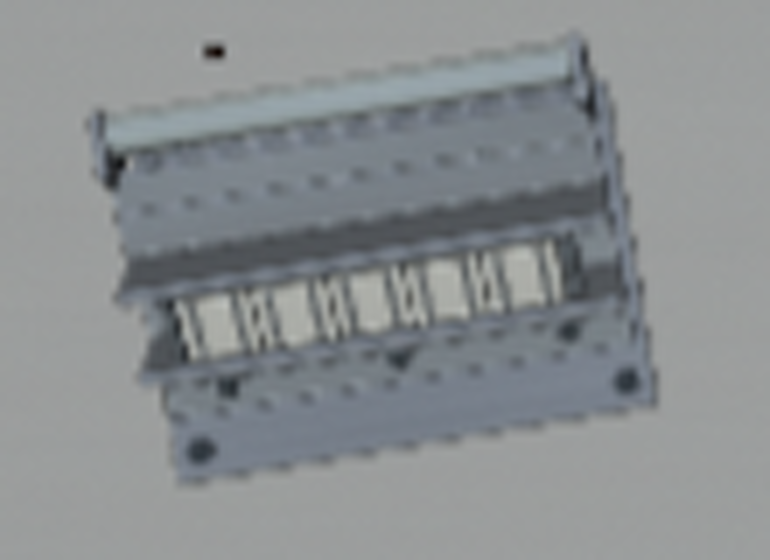

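View pics/t_rest.png

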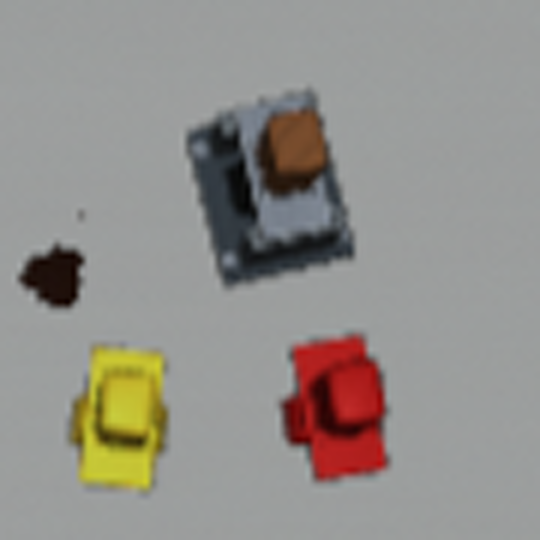

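View pics/s_both.png

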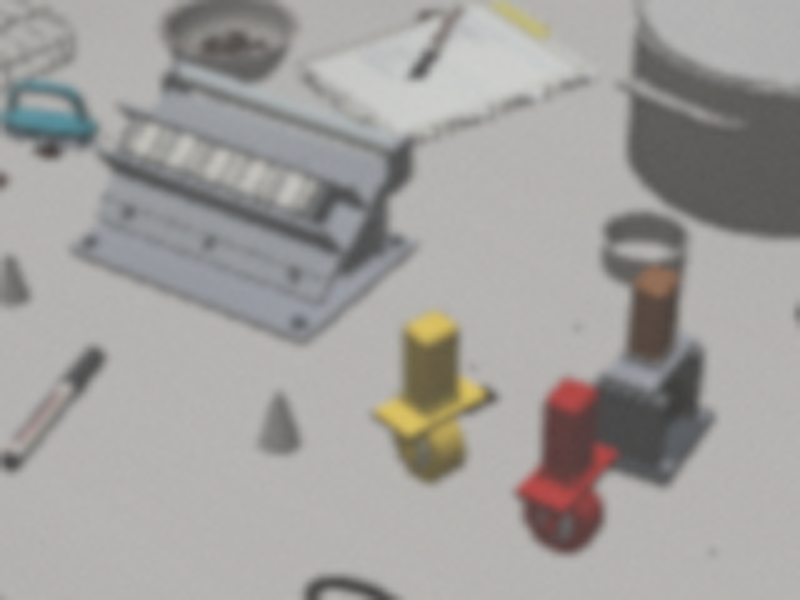

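```bash
cat > h.py <<'E'
from bench import ctrl, optics
import cv2,numpy as np
from scipy.spatial.transform import Rotation as R
def rot(q): return R.from_quat([q[1],q[2],q[3],q[0]])
def tcp():
    o=ctrl.get_obs(); return np.array(o["eef_pos"]),rot(o["eef_rot"])
def ray(c,uv):
    K=np.array(c["mtx"]); d=np.array([(uv[0]-K[0,2])/K[0,0],-(uv[1]-K[1,2])/K[1,1],-1.])
    return np.array(c["xyz"]),rot(c["orientation"]).apply(d)
def onz(c,uv,z):
    p,d=ray(c,uv); return p+d*(z-p[2])/d[2]
def tri(c1,u1,c2,u2):
    p,d=ray(c1,u1);q,e=ray(c2,u2);d/=np.linalg.norm(d);e/=np.linalg.norm(e)
    s=np.linalg.lstsq(np.c_[d,-e],q-p,rcond=None)[0]; a=p+d*s[0];b=q+e*s[1]
    return (a+b)/2,np.linalg.norm(a-b)
def proj(c,P):
    K=np.array(c["mtx"]); X=rot(c["orientation"]).inv().apply(np.atleast_2d(P)-np.array(c["xyz"]))
    return np.c_[K[0,2]+K[0,0]*X[:,0]/-X[:,2],K[1,2]-K[1,1]*X[:,1]/-X[:,2]]
def delta(p,Rt):
    "shift mm and rotvec in tool axes from measured pose to target"
    a,Ra=tcp(); print("shift",np.round(Ra.inv().apply(p-a)*1000,1),"rotvec",np.round((Ra.inv()*Rt).as_rotvec(),3))
E
python3 - <<'E'
from h import *
T=optics.camera("top");S=optics.camera("scene");W=optics.camera("wrist")
p,Rt=tcp()
print("tool axes\n",Rt.as_matrix().round(3))
print("cam in tool mm",(Rt.inv().apply(np.array(W["xyz"])-p)*1000).round(1)); print((Rt.inv()*rot(W["orientation"])).as_matrix().round(3))
n=lambda x,y:(130+x/7,125+y/7); r=lambda x,y:(255+x/6,125+y/6)
# nose base near corners
for u in [(180,482),(655,402),(165,395)]: print("base",onz(T,n(*u),0.008).round(4))
for u in [(200,357),(545,303),(215,290),(530,245)]: print("link",onz(T,n(*u),0.085).round(4))
for u in [(190,135),(230,283),(352,255)]: print("rest foot",onz(T,r(*u),.006).round(4))
for u in [(298,140)]: print("grip top",onz(T,r(*u),.130).round(4))
for u in [(235,105),(315,92),(258,240),(335,225)]: print("yoke top",onz(T,r(*u),.070).round(4))
# grip top in scene
print(tri(T,r(298,138),S,(180+658/5,130+278/5)))
E
```

```text
tool axes
 [[-0.975  0.224 -0.   ]
 [ 0.224  0.975 -0.   ]
 [ 0.    -0.    -1.   ]]
cam in tool mm [  69.    -0.4 -173.7]
[[ 0.001  0.962  0.273]
 [ 1.    -0.    -0.001]
 [-0.001  0.273 -0.962]]
base [0.5254 0.281  0.008 ]
base [0.5631 0.0726 0.008 ]
base [0.564  0.2892 0.008 ]
link [0.5688 0.2574 0.085 ]
link [0.5931 0.114  0.085 ]
link [0.5972 0.2522 0.085 ]
link [0.6177 0.1209 0.085 ]
rest foot [ 0.6757 -0.1224  0.006 ]
rest foot [ 0.5978 -0.143   0.006 ]
rest foot [ 0.6131 -0.2062  0.006 ]
grip top [ 0.6451 -0.1638  0.13  ]
yoke top [ 0.6763 -0.1398  0.07  ]
yoke top [ 0.6833 -0.1795  0.07  ]
yoke top [ 0.6083 -0.1509  0.07  ]
yoke top [ 0.6162 -0.1889  0.07  ]
(array([ 0.64642458, -0.16385875,  0.12752514]), np.float64(0.0005761682140260076))
```

```bash
cat >> h.py <<'E'
N0=np.array([-0.5736,0,0.8192])
def toolR(yaw_deg,tilt_deg=35):
    # tool with x toward -x (down slope), y along +y, z into face; tilt 0 = straight down
    return R.from_euler('z',yaw_deg,degrees=True)*R.from_euler('y',-tilt_deg,degrees=True)*R.from_matrix([[-1,0,0],[0,1,0],[0,0,-1]])
E
python3 - <<'E'
from h import *
Rt=toolR(10.25); print(Rt.as_matrix().round(3))
n=-Rt.as_matrix()[:,2]; P=np.array([.594,.186,.085])+.1*n; print(P); delta(P,Rt)
E
```

```text
[[-0.806 -0.178  0.564]
 [-0.146  0.984  0.102]
 [-0.574 -0.    -0.819]]
[0.53755774 0.17579358 0.1669152 ]
shift [-484.6 -283.2   33.3] rotvec [-0.124 -0.603 -0.392]
```

Call:
step_arm(targets="-55 -32 -10 -0.015 -0.07 -0.05; -110 -64 -20 -0.03 -0.15 -0.1; -165 -96 -30 -0.045 -0.22 -0.15; -220 -128 -30 -0.06 -0.3 -0.2; -275 -160 -30 -0.08 -0.38 -0.25; -330 -192 -20 -0.09 -0.45 -0.3; -385 -224 -10 -0.11 -0.53 -0.35; -440 -256 10 -0.124 -0.603 -0.392")

```text
time_s: 1.4
eef_pos: [0.491, 0.2214, 0.1961]
eef_rot: [0.303, -0.086, 0.949, 0.027]
wrist_force: [1.2, 1.0, 0.8]
opening: 1.004
```

```bash
python3 - <<'E'
from h import *
Rt=toolR(10.25)
n=-Rt.as_matrix()[:,2]; P=np.array([.594,.186,.085])+.1*n; delta(P,Rt); print(np.round(ctrl.get_obs()["q"],2))
E
```

```text
shift [-13.8 -53.2  45.6] rotvec [-0.     0.007  0.002]
[ 0.22 -0.31  2.21 -0.04  0.62 -1.51]
```

Call:
step_arm(targets="-7 -26 23 0 0 0; -14 -53 45 0 0 0; -14 -53 45 0 0 0; -14 -53 45 0 0 0")

```text
time_s: 1.9
eef_pos: [0.535, 0.1774, 0.1659]
eef_rot: [0.3, -0.085, 0.95, 0.027]
wrist_force: [-0.1, 0.8, 0.2]
opening: 0.999
```

```bash
python3 - <<'E'
from h import *
c=optics.camera("wrist"); cv2.imwrite("pics/raw_w1.png",c["image"][...,::-1]); cv2.imwrite("pics/w1.png",cv2.resize(c["image"][...,::-1],None,fx=1.5,fy=1.5))
import pickle; pickle.dump(c,open("w1.pkl","wb")); o=ctrl.get_obs(); print(o["time_s"],o["eef_pos"],o["wrist_force"])
E
```

```text
1.95 [0.53497063 0.17787149 0.16619418] [ 0.59132068 -0.01892099 -0.84091139]
```

View pics/w1.png

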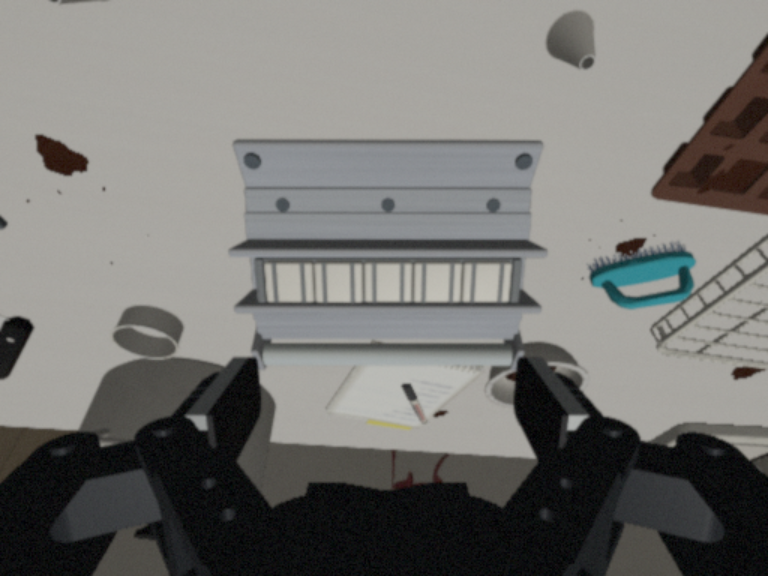

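Wrist view down the normal: white links run at rows ~262–303 and columns 265–520 (1.5x), with horizontal edges, so the yaw estimate is good. I'll zoom in for the wall edges.

```bash
python3 - <<'E'
import cv2
c=cv2.imread("pics/raw_w1.png"); cv2.imwrite("pics/w1c.png",cv2.resize(c[150:215,150:370],None,fx=3.6,fy=7,interpolation=cv2.INTER_CUBIC))
g=c.astype(int).sum(2)
for x in (172,178,200,230,245,262,290,320,342,350): print(x,[int(v/3) for v in g[154:210,x]])
for y in (182,188,196): print(y,[int(v/3) for v in g[y,160:186]],[int(v/3) for v in g[y,334:360]])
E
```

```text
172 [143, 145, 140, 140, 130, 98, 61, 52, 55, 54, 57, 70, 104, 127, 140, 144, 146, 117, 73, 90, 107, 108, 106, 104, 109, 106, 109, 107, 106, 107, 107, 108, 105, 106, 104, 106, 107, 105, 103, 98, 97, 101, 102, 101, 97, 97, 91, 76, 58, 76, 108, 130, 141, 143, 142, 139]
178 [143, 143, 141, 140, 134, 104, 63, 52, 55, 53, 54, 74, 100, 129, 141, 145, 145, 122, 86, 94, 95, 123, 157, 173, 173, 174, 176, 173, 172, 171, 171, 169, 170, 170, 170, 170, 170, 170, 168, 164, 159, 157, 153, 152, 146, 144, 125, 85, 57, 77, 108, 130, 140, 145, 142, 138]
200 [144, 141, 142, 142, 135, 104, 60, 56, 54, 55, 52, 71, 101, 129, 139, 144, 144, 121, 88, 87, 84, 107, 118, 124, 127, 129, 128, 133, 136, 135, 140, 140, 142, 143, 145, 147, 149, 152, 155, 157, 158, 161, 161, 163, 167, 164, 153, 115, 65, 76, 104, 129, 141, 141, 138, 139]
230 [145, 146, 139, 142, 135, 107, 63, 54, 52, 50, 54, 69, 98, 126, 140, 142, 144, 119, 90, 87, 83, 116, 154, 176, 179, 181, 180, 181, 180, 179, 181, 184, 182, 182, 182, 184, 182, 183, 183, 182, 184, 185, 185, 184, 186, 187, 179, 144, 71, 75, 104, 129, 140, 140, 143, 143]
245 [144, 14
[... 1682 characters left out ...]
 104, 89, 115, 157, 172, 175, 171, 139, 109, 111, 141, 166] [118, 130, 167, 181, 181, 173, 135, 89, 91, 108, 107, 108, 108, 125, 138, 151, 161, 164, 164, 165, 165, 167, 164, 165, 163, 164]
188 [165, 165, 165, 166, 164, 165, 164, 156, 146, 142, 123, 109, 104, 109, 108, 96, 85, 140, 170, 177, 175, 157, 122, 108, 128, 164] [118, 152, 178, 183, 182, 166, 118, 89, 105, 112, 110, 107, 114, 137, 143, 160, 164, 165, 166, 166, 167, 165, 167, 165, 165, 163]
196 [163, 163, 162, 151, 118, 80, 60, 59, 53, 54, 59, 86, 102, 107, 110, 105, 92, 108, 153, 174, 178, 176, 145, 112, 113, 148] [139, 173, 185, 185, 173, 129, 87, 96, 111, 111, 109, 96, 72, 56, 49, 57, 60, 85, 129, 153, 161, 163, 166, 164, 165, 165]
```

View pics/w1c.png

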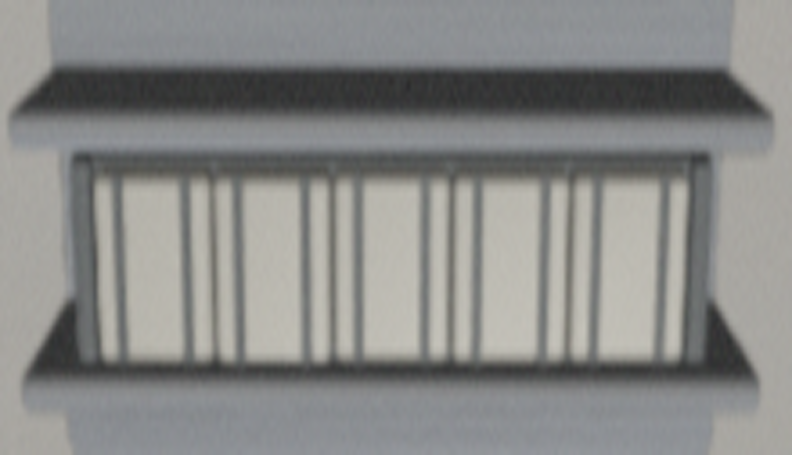

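```bash
python3 - <<'E'
from h import *; import pickle
c=pickle.load(open("w1.pkl","rb"))
Rz=R.from_euler('z',10.25,degrees=True)
a=onz(c,(258,171.3),.0803);b=onz(c,(258,203.6),.0986)
d=Rz.inv().apply(b-a); print(a,b,d*1000,"expect 26.2")
for nm,p,x in(("low",a,-.0211),("up",b,.0051)):
    print(nm, Rz.inv().apply(p)[0]-x)
# row slopes, yaw
for u1,u2,z in(((172,171.4),(342,171.05),.0803),((172,203.8),(350,204.1),.0986)):
    v=onz(c,u2,z)-onz(c,u1,z); print("yaw",np.degrees(np.arctan2(-v[0],v[1])))
# ends of links: row 188: left edge ~176.3, right edge ~339.7
for z in(.082,.09):
  v=[Rz.inv().apply(onz(c,(x,188),z)) for x in(176.5,339.8)]; print(z,v,(v[0]+v[1])/2, v[1]-v[0])
# end of bed
for z in(.08,.085,.09):
  v=[Rz.inv().apply(onz(c,(x,188),z)) for x in(170.2,346.7)]; print(z,v[1]-v[0],(v[0]+v[1])/2)
E
```

```text
[0.5781696  0.18538138 0.0803    ] [0.60500556 0.19022308 0.0986    ] [ 2.72692316e+01 -1.08585155e-02  1.83000000e+01] expect 26.2
low 0.6230298322412811
up 0.624099063836559
yaw 10.347829959173312
yaw 9.987980419993718
0.082 [array([ 0.62476198, -0.00339974,  0.082     ]), array([0.62501348, 0.16295117, 0.082     ])] [0.62488773 0.07977571 0.082     ] [0.00025151 0.16635091 0.        ]
0.09 [array([6.15199733e-01, 1.31971363e-04, 9.00000000e-02]), array([0.61544046, 0.15934824, 0.09      ])] [0.61532009 0.07974011 0.09      ] [0.00024072 0.15921627 0.        ]
0.08 [0.00027476 0.18172637 0.        ] [0.62728012 0.08010405 0.08      ]
0.085 [0.00026747 0.17690675 0.        ] [0.62130034 0.08007333 0.085     ]
0.09 [0.00026018 0.17208713 0.        ] [0.61532055 0.0800426  0.09      ]
```

```bash
python3 - <<'E'
from h import *
delta(np.array([.62,-.168,.25]),toolR(12,0))
E
```

```text
shift [ -66.1 -355.5  -56.2] rotvec [-0.009  0.612 -0.029]
```

Call:
step_arm(targets="0 -30 -50 0 0.05 0; -5 -85 -70 0 0.15 0; -15 -140 -75 0 0.25 0; -25 -195 -75 0 0.35 -0.01; -40 -250 -70 0 0.45 -0.02; -55 -305 -65 -0.009 0.55 -0.029; -66 -355 -56 -0.009 0.612 -0.029; -66 -355 -56 -0.009 0.612 -0.029")

```text
time_s: 2.95
eef_pos: [0.6212, -0.1699, 0.247]
eef_rot: [-0.002, -0.104, 0.995, 0.0]
wrist_force: [-0.6, 1.5, -0.1]
opening: 1.005
```

```bash
python3 - <<'E'
from h import *
c=optics.camera("wrist"); cv2.imwrite("pics/raw_w2.png",c["image"][...,::-1]); cv2.imwrite("pics/w2.png",cv2.resize(c["image"][...,::-1],None,fx=1.5,fy=1.5))
import pickle; pickle.dump(c,open("w2.pkl","wb")); o=ctrl.get_obs(); print(o["time_s"],o["eef_pos"],o["wrist_force"])
E
```

```text
3.0 [ 0.62044508 -0.16795051  0.24791898] [-0.32252812  0.28053761  0.66746994]
```

View pics/w2.png

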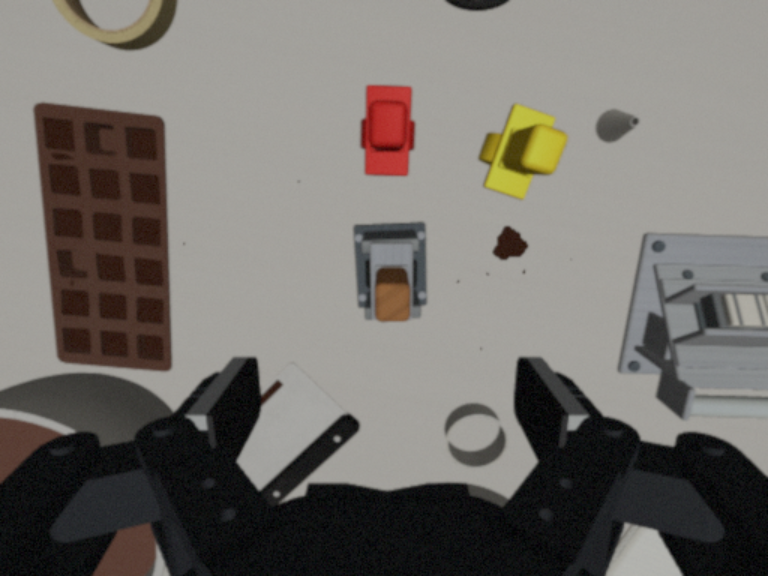

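The grip top is at about (394,300) (1.5x) in the grey rest, clearly brown wood, with red and yellow look-alikes well apart. Next I'll measure it and the rest.

```bash
python3 - <<'E'
from h import *
c=cv2.imread("pics/raw_w2.png"); cv2.imwrite("pics/w2c.png",cv2.resize(c[140:225,225:295],None,fx=7,fy=7,interpolation=cv2.INTER_CUBIC))
E
```

```text
(no output)
```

View pics/w2c.png

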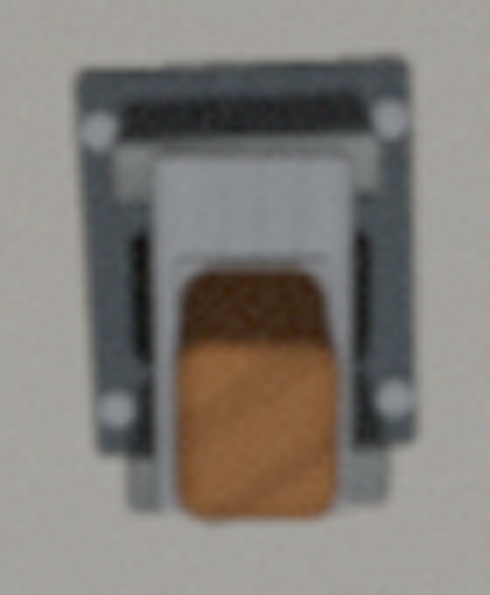

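```bash
python3 - <<'E'
from h import *; import pickle
c=pickle.load(open("w2.pkl","rb"))
r=lambda x,y:(225+x/7-.43,140+y/7-.43)
g=onz(c,r(260,430),.130); print("grip top",g)
k=[onz(c,r(*u),.070) for u in((155,157),(350,151))]; print("yoke near edge",k,np.linalg.norm(k[1]-k[0]))
v=k[1]-k[0]; print("yoke yaw",np.degrees(np.arctan2(-v[0],v[1])))
yk=(k[0]+k[1])/2
f=[onz(c,r(*u),.006) for u in((78,72),(410,58),(98,452),(413,443))]; print("foot",np.round(f,4))
for a,b in((0,1),(2,3)):
  v=f[b]-f[a]; print("foot yaw",np.degrees(np.arctan2(-v[0],v[1])),np.linalg.norm(v))
for a,b in((0,2),(1,3)):
  v=f[b]-f[a]; print("foot yaw2",np.degrees(np.arctan2(v[1],v[0])),np.linalg.norm(v))
u=[onz(c,r(*q),.062) for q in((113,143),(382,138))]; v=u[1]-u[0]; print("upright",u,np.degrees(np.arctan2(-v[0],v[1])),np.linalg.norm(v))
for yaw in(12,14):
  X=np.array([np.cos(np.radians(yaw)),np.sin(np.radians(yaw)),0]); print("roller c from yoke",yk+.034*X,"rest c from foot near",(f[0]+f[1])/2+.042*X,"from upright",(u[0]+u[1])/2+.036*X)
E
```

```text
grip top [ 0.64290056 -0.16089817  0.13      ]
yoke near edge [array([ 0.61544058, -0.1848912 ,  0.07      ]), array([ 0.60726757, -0.15130936,  0.07      ])] 0.034562085327473464
yoke yaw 13.6784774165209
foot [[ 0.6125 -0.204   0.006 ]
 [ 0.5955 -0.1374  0.006 ]
 [ 0.6929 -0.1844  0.006 ]
 [ 0.6767 -0.1175  0.006 ]]
foot yaw 14.312817886961279 0.06876674719344233
foot yaw 13.600456313640626 0.06875860551569503
foot yaw2 13.74768096846112 0.08277095737545606
foot yaw2 13.74423908873732 0.08362590615778365
upright [array([ 0.61589587, -0.19283501,  0.062     ]), array([ 0.60497091, -0.14541521,  0.062     ])] 12.973881877218115 0.04866201704507812
roller c from yoke [ 0.6446111  -0.16103128  0.07      ] rest c from foot near [ 0.64504769 -0.16199779  0.006     ] from upright [ 0.6456467  -0.16164029  0.062     ]
roller c from yoke [ 0.64434413 -0.15987494  0.07      ] rest c from foot near [ 0.64471791 -0.16056936  0.006     ] from upright [ 0.64536403 -0.16041592  0.062     ]
```

```bash
python3 - <<'E'
from h import *
delta(np.array([.6443,-.1607,.082]),toolR(13.7,0))
E
```

```text
shift [-25.3   1.9 165.9] rotvec [ 0.001 -0.003 -0.03 ]
```

Call:
step_arm(targets="-15 1 0 0 -0.003 -0.03; -25 2 40 0 -0.003 -0.03; -25 2 80 0 -0.003 -0.03; -25 2 110 0 -0.003 -0.03; -25 2 135 0 -0.003 -0.03; -25 2 155 0 -0.003 -0.03; -25 2 166 0 -0.003 -0.03; -25 2 166 0 -0.003 -0.03")

```text
time_s: 4.0
eef_pos: [0.6439, -0.1605, 0.0833]
eef_rot: [0.001, -0.12, 0.993, 0.0]
wrist_force: [0.4, -0.0, 0.8]
opening: 1.004
```

```bash
python3 - <<'E'
from h import *
c=optics.camera("wrist"); cv2.imwrite("pics/w3.png",cv2.resize(c["image"][...,::-1],None,fx=1.5,fy=1.5))
delta(np.array([.6443,-.1607,.082]),toolR(13.7,0))
E
```

```text
shift [0.1 0.2 2.2] rotvec [-0.     0.003  0.   ]
```

View pics/w3.png

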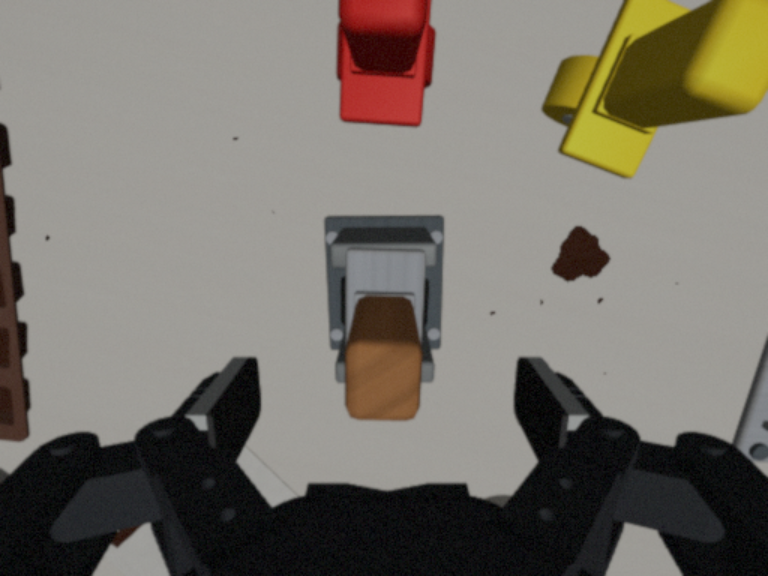

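Call:
step_arm(targets="0 0 0 0 0 0; 0 0 0 0 0 0; 0 0 0 0 0 0; 0 0 0 0 0 0; 0 0 0 0 0 0; 0 0 0 0 0 0; 0 0 0 0 0 0; 0 0 0 0 0 0", grip=0)

```text
time_s: 5.05
eef_pos: [0.6445, -0.1615, 0.0841]
eef_rot: [0.002, -0.119, 0.993, -0.0]
wrist_force: [0.9, -1.5, 5.2]
opening: 0.286
```

```bash
python3 - <<'E'
from h import *
o=ctrl.get_obs(); print(o["wrist_force"],o["torque"],o["opening"]); p,r=tcp(); print(p,r.as_matrix().round(3))
c=optics.camera("wrist"); cv2.imwrite("pics/w4.png",cv2.resize(c["image"][...,::-1],None,fx=1.5,fy=1.5))
E
```

```text
[ 0.87873401 -1.54226786  5.23611837] [-0.28803462 -0.03826454 -0.02838892] 0.2859314224282126
[ 0.64452025 -0.16150537  0.08410403] [[-0.972 -0.237  0.004]
 [-0.237  0.972 -0.   ]
 [-0.003 -0.001 -1.   ]]
```

View pics/w4.png

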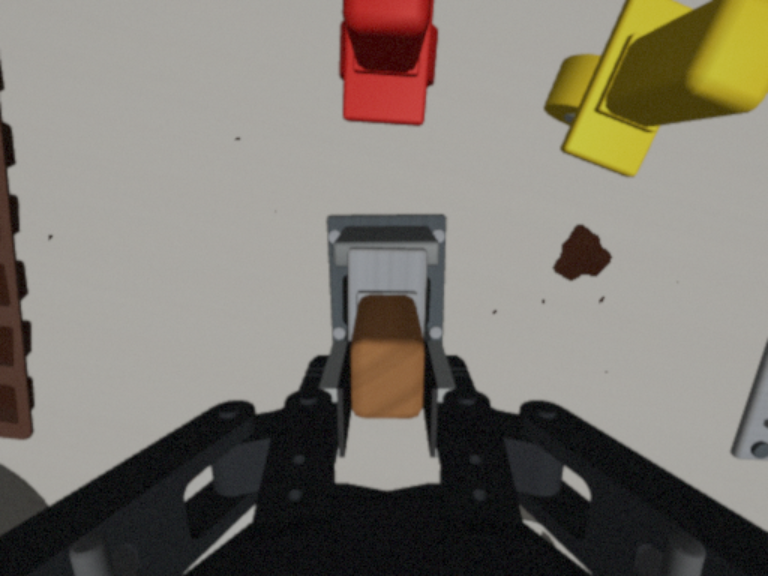

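Call:
step_arm(targets="0 0 -5 0 0 0; 0 0 -15 0 0 0; 0 0 -30 0 0 0; 0 0 -50 0 0 0; 0 0 -75 0 0 0; 0 0 -100 0 0 0; 0 0 -120 0 0 0; 0 0 -120 0 0 0")

```text
time_s: 6.1
eef_pos: [0.6451, -0.1617, 0.2066]
eef_rot: [0.003, -0.119, 0.993, -0.001]
wrist_force: [0.6, -0.6, -3.1]
opening: 0.288
```

```bash
python3 - <<'E'
from h import *
o=ctrl.get_obs(); print(o["wrist_force"],o["torque"],o["opening"],o["eef_pos"])
c=optics.camera("scene"); cv2.imwrite("pics/s5.png",cv2.resize(c["image"][120:260,200:360,::-1],None,fx=4,fy=4))
c=optics.camera("wrist"); cv2.imwrite("pics/w5.png",cv2.resize(c["image"][...,::-1],None,fx=1.5,fy=1.5))
Rt=toolR(10.17); n=-Rt.as_matrix()[:,2]; Rz=R.from_euler('z',10.17,degrees=True)
# nose origin x' .6236,y' .0799 in 10.25 frame
O=R.from_euler('z',10.25,degrees=True).apply([.6236,.0799,0]); print("O",O)
for s in(.072,):
  P=O+Rz.apply([0,s,.078])+n*(.0731+.035); print(P); delta(P,Rt)
E
```

```text
[ 0.58056693 -0.63538463 -3.12095656] [-0.02468805 -0.00704833 -0.0581902 ] 0.2883207436725103 [ 0.64513273 -0.16171376  0.20660201]
O [0.59943009 0.18959045 0.        ]
[0.52568767 0.24951126 0.16655034]
shift [ 17.4 426.7  36.7] rotvec [ 0.019 -0.609  0.059]
```

View pics/s5.png

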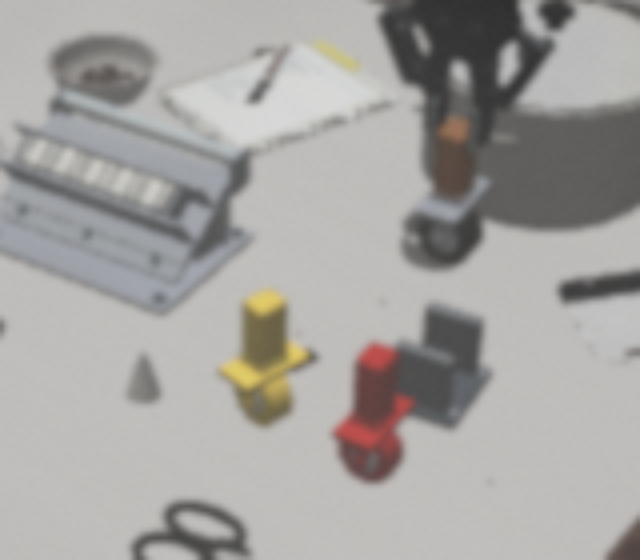

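View pics/w5.png

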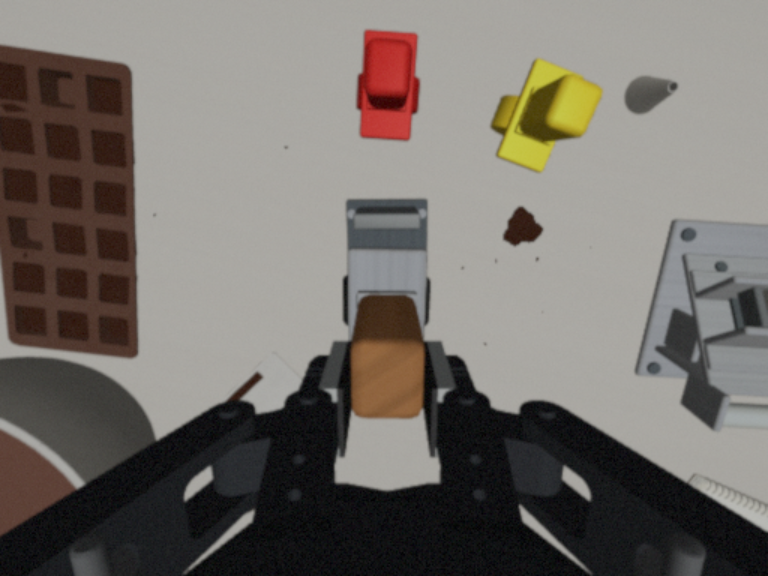

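```bash
cat >> h.py <<'E'
O=np.array([.59943,.18959,0]); YN=10.17; L=.0731
def goal(s,h,off=0.0):
    "wheel bottom at strip coordinate s (m, +y), h above lowest level along normal; off along slope up"
    Rt=toolR(YN); M=Rt.as_matrix(); Rz=R.from_euler('z',YN,degrees=True)
    return O+Rz.apply([0,s,.078])-M[:,2]*(L+h)-M[:,0]*off, Rt
def where():
    "s, off, h of wheel bottom from measured pose, tilt error"
    p,Ra=tcp(); w=p+Ra.apply([0,0,L]); Rt=toolR(YN); Rz=R.from_euler('z',YN,degrees=True)
    d=Rt.inv().apply(w-(O+np.array([0,0,.078]))); f=Rt.inv().apply(ctrl.get_obs()["wrist_force"])
    print("s %.1f off %.1f h %.1f mm"%(d[1]*1e3,-d[0]*1e3,-d[2]*1e3),"tilt",np.round((Rt.inv()*Ra).as_rotvec(),4),"F tool xyz",np.round(f,1),"t",ctrl.get_obs()["time_s"])
E
python3 - <<'E'
from h import *
for a in((-.12,.06),(-.07,.03)):
  P,Rt=goal(*a); print(P); delta(P,Rt)
where()
E
```

```text
[0.54547479 0.05799558 0.18702914]
shift [ 43.4 235.9  16.1] rotvec [ 0.019 -0.609  0.059]
[0.55358326 0.11024827 0.16245458]
shift [ 23.2 284.8  40.7] rotvec [ 0.019 -0.609  0.059]
s -352.8 off 14.8 h 53.2 mm tilt [-0.0192  0.6086 -0.0594] F tool xyz [2.1 0.6 2.2] t 6.2
```

Call:
step_arm(targets="15 30 -15 0.002 -0.08 0.01; 30 65 -25 0.004 -0.18 0.02; 40 105 -25 0.006 -0.29 0.03; 45 145 -15 0.01 -0.4 0.04; 45 185 0 0.015 -0.51 0.05; 44 215 10 0.019 -0.6 0.06; 43 236 16 0.019 -0.609 0.059; 43 236 16 0.019 -0.609 0.059")

```text
time_s: 7.2
eef_pos: [0.5438, 0.0598, 0.1848]
eef_rot: [0.298, -0.086, 0.95, 0.028]
wrist_force: [-0.1, -0.3, -3.4]
opening: 0.288
```

```bash
python3 - <<'E'
from h import *
where()
P,Rt=goal(-.068,.030); delta(P,Rt)
E
```

```text
s -117.8 off -2.7 h 58.9 mm tilt [-0.003   0.0035 -0.0016] F tool xyz [ 2.1 -0.2  2.7] t 7.2
shift [-2.6 49.9 29.1] rotvec [ 0.003 -0.003  0.002]
```

Call:
step_arm(targets="-1 17 5 0 0 0; -2 34 12 0 0 0; -3 50 22 0.003 -0.003 0.002; -3 50 29 0.003 -0.003 0.002; -3 50 29 0.003 -0.003 0.002")

```text
time_s: 7.82
eef_pos: [0.5561, 0.11, 0.1646]
eef_rot: [0.301, -0.083, 0.95, 0.026]
wrist_force: [0.2, -0.1, -3.7]
opening: 0.289
```

```bash
python3 - <<'E'
from h import *
where()
c=optics.camera("wrist"); cv2.imwrite("pics/w6.png",cv2.resize(c["image"][...,::-1],None,fx=1.5,fy=1.5))
c=optics.camera("top"); cv2.imwrite("pics/t6.png",cv2.resize(c["image"][110:210,130:270,::-1],None,fx=5,fy=5))
c=optics.camera("scene"); cv2.imwrite("pics/s6.png",cv2.resize(c["image"][100:220,160:320,::-1],None,fx=5,fy=5))
where()
E
```

```text
s -70.9 off 3.4 h 30.3 mm tilt [ 0.0028 -0.002   0.0017] F tool xyz [ 2.  -0.1  3.1] t 7.825
s -71.2 off 4.3 h 31.0 mm tilt [ 0.0036 -0.0039  0.0022] F tool xyz [ 1.3 -0.4  2.4] t 7.975
```

View pics/w6.png

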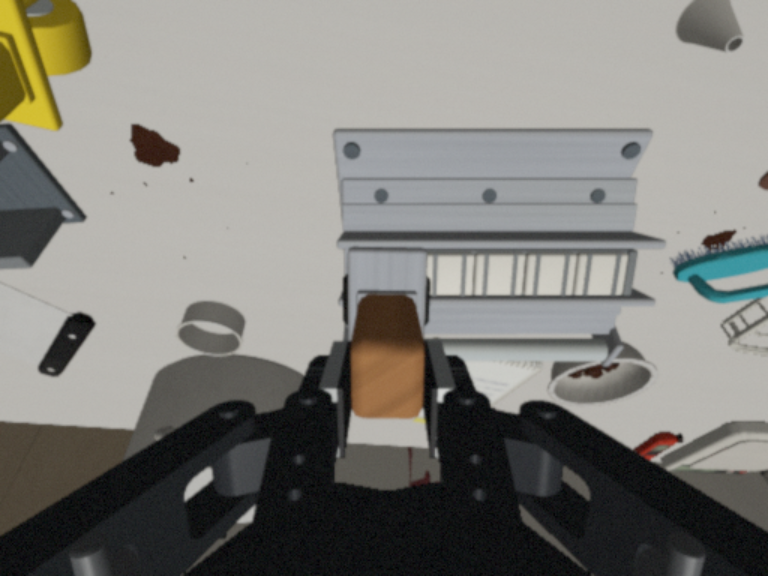

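View pics/s6.png

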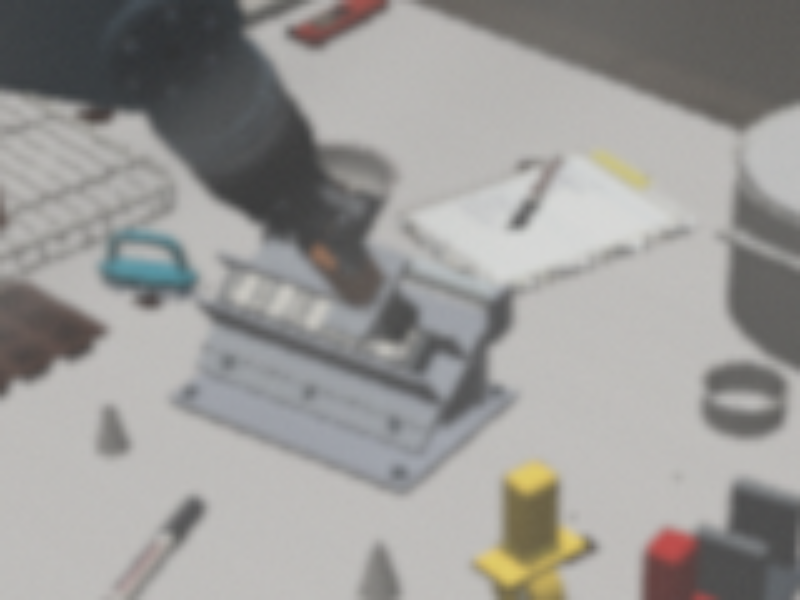

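```bash
python3 - <<'E'
from h import *
c=optics.camera("wrist"); im=c["image"]; g=im.astype(int).sum(2)//3
p,Ra=tcp()
C=dict(mtx=c["mtx"],xyz=[.069,-.0004,-.1737],orientation=None)
Rc=R.from_matrix([[0.001,.962,.273],[1,0,-.001],[-.001,.273,-.962]])
q=Rc.as_quat(); C["orientation"]=[q[3],q[0],q[1],q[2]]
print("live cam in tool",(Ra.inv().apply(np.array(c["xyz"])-p)*1e3).round(1))
print("yoke near edge pred",proj(C,[[.034,-.018,.0141],[.034,.018,.0141]]))
print("grip top corners pred",proj(C,[[s*.015,t*.013,-.0459] for s in(1,-1) for t in(1,-1)]))
for x in(300,330,360,400): print(x,list(g[154:206,x]))
for x in(250,265): print(x,list(g[158:176,x]))
# channel: intersect ray with tool z plane
for x in(300,400):
  for nm,row in(("low",166.5),("up",198.5)):
    P,d=ray(C,(x,row)); z=.0891; print(x,nm,((P+d*(z-P[2])/d[2])*1e3).round(1))
cv2.imwrite("pics/w7.png",cv2.resize(im[145:230,215:440,::-1],None,fx=3.5,fy=7,interpolation=cv2.INTER_CUBIC))
E
```

```text
live cam in tool [  69.1   -0.5 -173.6]
yoke near edge pred [[231.08824104 165.5938367 ]
 [285.10615485 165.6180314 ]]
grip top corners pred [[285.25391447 227.38285016]
 [231.35594878 227.37174437]
 [283.6758954  281.86045451]
 [232.80394001 281.86082402]]
300 [np.int64(66), np.int64(64), np.int64(59), np.int64(63), np.int64(78), np.int64(118), np.int64(147), np.int64(159), np.int64(159), np.int64(159), np.int64(137), np.int64(94), np.int64(95), np.int64(94), np.int64(122), np.int64(166), np.int64(191), np.int64(197), np.int64(197), np.int64(197), np.int64(198), np.int64(199), np.int64(200), np.int64(200), np.int64(200), np.int64(200), np.int64(203), np.int64(199), np.int64(202), np.int64(203), np.int64(203), np.int64(202), np.int64(205), np.int64(205), np.int64(204), np.int64(204), np.int64(207), np.int64(206), np.int64(206), np.int64(206), np.int64(201), np.int64(170), np.int64(89), np.int64(77), np.int64(114), np.int64(145), np.int64(157), np.int64(160), np.int64(163), np.int64(161), np.int64(162), np.int64(159)]
330 [np.int64(65), np.int64(63), np.int64(61), np.int64(61), np.int
[... 2211 characters left out ...]
61), np.int64(164), np.int64(165), np.int64(163)]
250 [np.int64(82), np.int64(118), np.int64(151), np.int64(161), np.int64(163), np.int64(159), np.int64(129), np.int64(81), np.int64(89), np.int64(118), np.int64(143), np.int64(156), np.int64(161), np.int64(161), np.int64(161), np.int64(161), np.int64(161), np.int64(158)]
265 [np.int64(80), np.int64(116), np.int64(149), np.int64(160), np.int64(160), np.int64(157), np.int64(131), np.int64(79), np.int64(86), np.int64(112), np.int64(142), np.int64(156), np.int64(162), np.int64(160), np.int64(161), np.int64(161), np.int64(163), np.int64(164)]
300 low [19.2 39.3 89.1]
300 up [-12.1  40.6  89.1]
400 low [ 19.2 132.7  89.1]
400 up [-12.  137.   89.1]
```

View pics/w7.png

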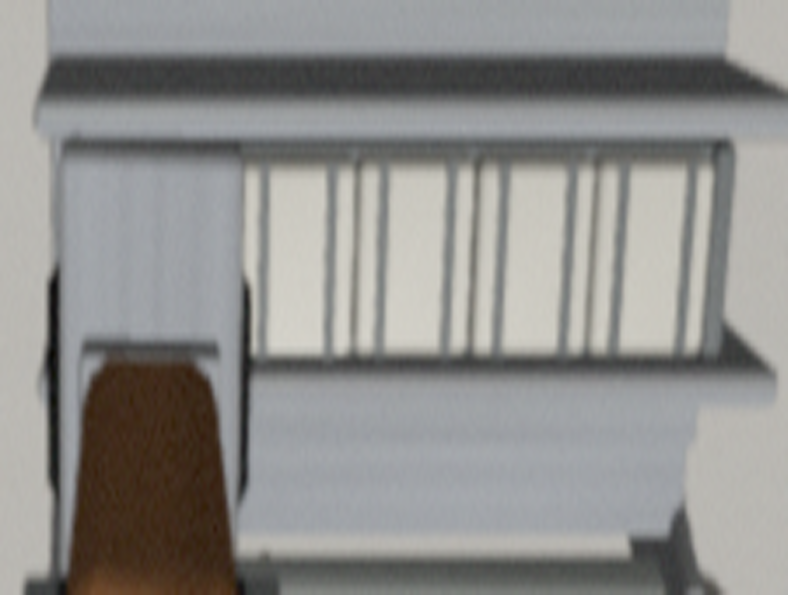

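Call:
step_arm(targets="2.5 0 0 -0.003 0.003 -0.002; 5 0 0 -0.003 0.003 -0.002; 5 1 5 -0.003 0.003 -0.002; 5 1 9 -0.003 0.003 -0.002; 5 1 9 -0.003 0.003 -0.002; 5 1 9 -0.003 0.003 -0.002")

```text
time_s: 8.78
eef_pos: [0.557, 0.1118, 0.155]
eef_rot: [0.3, -0.085, 0.95, 0.027]
wrist_force: [-0.2, -0.2, -3.4]
opening: 0.287
```

```bash
python3 - <<'E'
from h import *
where()
c=optics.camera("wrist"); g=c["image"].astype(int).sum(2)//3
for x in(300,330,360,400): print(x,[int(v) for v in g[152:170,x]],[int(v) for v in g[188:202,x]])
where()
E
```

```text
s -69.0 off -1.2 h 21.8 mm tilt [-0.0002 -0.0005 -0.0005] F tool xyz [ 2.2 -0.2  2.7] t 8.775
300 [159, 161, 161, 158, 157, 158, 155, 134, 85, 61, 62, 63, 63, 64, 86, 121, 146, 158] [202, 201, 203, 202, 204, 203, 204, 204, 205, 204, 207, 206, 206, 206]
330 [160, 161, 161, 161, 159, 158, 155, 132, 82, 63, 62, 63, 61, 59, 83, 119, 147, 157] [201, 202, 202, 202, 203, 203, 203, 203, 203, 204, 204, 205, 204, 206]
360 [159, 159, 160, 160, 162, 161, 155, 133, 86, 64, 61, 63, 62, 65, 83, 114, 142, 156] [181, 181, 183, 184, 188, 190, 192, 195, 197, 198, 201, 200, 201, 200]
400 [161, 159, 161, 162, 161, 161, 157, 134, 85, 62, 62, 66, 62, 61, 80, 112, 139, 154] [196, 195, 196, 198, 196, 197, 196, 197, 198, 197, 197, 197, 198, 196]
s -69.1 off -1.1 h 21.9 mm tilt [-0.0001 -0.0008 -0.0005] F tool xyz [1.1 0.1 2.3] t 8.825
```

```bash
python3 - <<'E'
from h import *
c=optics.camera("wrist"); im=c["image"]; g=im.astype(int).sum(2)//3
Rc=R.from_matrix([[0.001,.962,.273],[1,0,-.001],[-.001,.273,-.962]]);q=Rc.as_quat()
C=dict(mtx=c["mtx"],xyz=[.069,-.0004,-.1737],orientation=[q[3],q[0],q[1],q[2]])
for x in(310,330,400): print(x,[int(v) for v in g[168:180,x]],[int(v) for v in g[200:216,x]])
def tx(row,z): P,d=ray(C,(330,row)); return ((P+d*(z-P[2])/d[2])*1e3)[0]
for r in np.arange(170,180): print(r,tx(r,.0811).round(1),end=' ')
for r in np.arange(203,212): print(r,tx(r,.0811).round(1),end=' ')
E
```

```text
310 [147, 157, 160, 157, 133, 101, 104, 93, 117, 142, 156, 161] [200, 201, 197, 167, 108, 75, 96, 128, 149, 156, 155, 147, 147, 157, 158, 158]
330 [147, 159, 159, 161, 132, 101, 104, 96, 134, 174, 193, 195] [206, 204, 200, 164, 84, 67, 95, 130, 147, 154, 159, 159, 161, 158, 159, 158]
400 [145, 154, 160, 161, 136, 96, 97, 98, 129, 168, 189, 193] [198, 197, 195, 161, 78, 62, 89, 118, 144, 155, 158, 159, 163, 163, 159, 162]
170 17.5 171 16.6 172 15.6 173 14.7 174 13.8 175 12.9 176 11.9 177 11.0 178 10.1 179 9.1 203 -14.0 204 -15.0 205 -16.0 206 -17.0 207 -18.0 208 -19.0 209 -20.0 210 -21.0 211 -22.0
```

Call:
step_arm(targets="0 0 1 0 0 0; 0 0 2 0 0 0; 0 0 3 0 0 0; 0 0 4 0 0 0; 0 0 5 0 0 0")

```text
time_s: 9.5
eef_pos: [0.5599, 0.1123, 0.151]
eef_rot: [0.3, -0.085, 0.95, 0.027]
wrist_force: [-0.6, 0.1, -3.1]
opening: 0.283
```

```bash
python3 -c "
from h import *
where()"
```

```text
s -69.1 off -1.2 h 16.8 mm tilt [-0.0001 -0.0008 -0.0004] F tool xyz [2.2 0.2 2.2] t 9.5
```

Call:
step_arm(targets="0 0 1 0 0 0; 0 0 2 0 0 0; 0 0 2 0 0 0")

```text
time_s: 9.88
eef_pos: [0.5611, 0.1125, 0.1497]
eef_rot: [0.3, -0.085, 0.95, 0.027]
wrist_force: [-5.0, -1.0, 2.0]
opening: 0.288
```

```bash
python3 -c "
from h import *
where()"
```

```text
s -69.1 off -0.9 h 15.0 mm tilt [-0.     -0.0011 -0.0006] F tool xyz [ 3.  -0.2 -4.5] t 9.875
```

Call:
step_arm(targets="0 0 1 0 0 0; 0 0 2 0 0 0; 0 0 2 0 0 0")

```text
time_s: 10.25
eef_pos: [0.5622, 0.1127, 0.1478]
eef_rot: [0.3, -0.085, 0.95, 0.027]
wrist_force: [-4.1, 0.1, 1.4]
opening: 0.292
```

```bash
python3 -c "
from h import *
where()"
```

```text
s -69.2 off -1.0 h 12.9 mm tilt [-0.     -0.001  -0.0004] F tool xyz [ 2.5  0.8 -3.5] t 10.25
```

Call:
step_arm(targets="0 0 1 0 0 0; 0 0 1 0 0 0")

```text
time_s: 10.5
eef_pos: [0.5628, 0.1128, 0.147]
eef_rot: [0.3, -0.085, 0.95, 0.027]
wrist_force: [-4.1, 0.2, 2.1]
opening: 0.29
```

```bash
python3 -c "
from h import *
where()"
```

```text
s -69.1 off -1.1 h 11.9 mm tilt [-0.0001 -0.0009 -0.0004] F tool xyz [ 2.   0.9 -4. ] t 10.5
```

Call:
step_arm(targets="0 0 1 0 0 0; 0 0 1 0 0 0")

```text
time_s: 10.75
eef_pos: [0.5634, 0.1129, 0.1464]
eef_rot: [0.3, -0.085, 0.95, 0.027]
wrist_force: [-6.8, -1.7, 5.7]
opening: 0.288
```

```bash
python3 -c "
from h import *
where()"
```

```text
s -69.2 off -0.8 h 11.0 mm tilt [-0.     -0.0012 -0.0006] F tool xyz [ 2.5 -0.4 -8.7] t 10.75
```

Call:
step_arm(targets="0 0 0.6 0 0 0; 0 0 0.6 0 0 0; 0 0 0.6 0 0 0")

```text
time_s: 11.12
eef_pos: [0.5638, 0.1129, 0.1462]
eef_rot: [0.3, -0.085, 0.95, 0.027]
wrist_force: [-8.9, -2.3, 8.4]
opening: 0.285
```

```bash
python3 -c "
from h import *
where()"
```

```text
s -69.2 off -0.6 h 10.6 mm tilt [ 0.     -0.0014 -0.0008] F tool xyz [  2.7  -0.7 -12.2] t 11.125
```

Call:
step_arm(targets="0 3 0.2 0 0 0; 0 6 0.2 0 0 0; 0 9 0.2 0 0 0; 0 12 0.2 0 0 0")

```text
time_s: 11.62
eef_pos: [0.5624, 0.1239, 0.1465]
eef_rot: [0.301, -0.085, 0.95, 0.026]
wrist_force: [-8.9, -7.3, 8.4]
opening: 0.285
```

```bash
python3 -c "
from h import *
where()"
```

```text
s -58.3 off 0.2 h 10.6 mm tilt [ 0.002  -0.0028 -0.0014] F tool xyz [  3.4  -5.7 -12.7] t 11.625
```

Call:
step_arm(targets="0 3 0.1 0 0 0; 0 6 0.2 0 0 0; 0 9 0.2 0 0 0; 0 12 0.2 0 0 0")

```text
time_s: 12.12
eef_pos: [0.5601, 0.1365, 0.1463]
eef_rot: [0.301, -0.085, 0.95, 0.026]
wrist_force: [-10.1, -2.6, 9.0]
opening: 0.287
```

```bash
python3 -c "
from h import *
where()"
```

```text
s -45.3 off -0.1 h 10.4 mm tilt [ 0.0004 -0.0023 -0.0007] F tool xyz [  3.3  -0.8 -13.3] t 12.125
```

Call:
step_arm(targets="0 3 0 0 0 0; 0 6 0.1 0 0 0; 0 9 0.1 0 0 0; 0 12 0.1 0 0 0; 0 15 0.1 0 0 0")

```text
time_s: 12.75
eef_pos: [0.5576, 0.1515, 0.1464]
eef_rot: [0.301, -0.085, 0.95, 0.027]
wrist_force: [-10.0, -2.6, 10.0]
opening: 0.289
```

```bash
python3 -c "
from h import *
where()"
```

```text
s -30.1 off 0.1 h 10.4 mm tilt [ 0.0002 -0.0026 -0.0007] F tool xyz [  2.7  -0.8 -14.1] t 12.75
```

Call:
step_arm(targets="0 3 0 0 0 0; 0 6 0 0 0 0; 0 9 0 0 0 0; 0 12 0 0 0 0; 0 15 0 0 0 0")

```text
time_s: 13.38
eef_pos: [0.555, 0.1661, 0.1464]
eef_rot: [0.301, -0.085, 0.95, 0.026]
wrist_force: [-9.7, -2.7, 9.8]
opening: 0.287
```

```bash
python3 -c "
from h import *
where()"
```

```text
s -15.3 off 0.3 h 10.4 mm tilt [ 0.0004 -0.0028 -0.0007] F tool xyz [  2.6  -1.  -13.8] t 13.375
```

Call:
step_arm(targets="0 3 0 0 0 0; 0 6 0 0 0 0; 0.2 9 0 0 0 0; 0.2 12 0 0 0 0; 0.3 15 0 0 0 0; 0.3 18 0 0 0 0")

```text
time_s: 14.12
eef_pos: [0.5518, 0.1841, 0.1466]
eef_rot: [0.301, -0.085, 0.949, 0.027]
wrist_force: [-9.6, -2.4, 9.8]
opening: 0.285
```

```bash
python3 -c "
from h import *
where()"
```

```text
s 3.0 off 0.4 h 10.5 mm tilt [ 0.     -0.0035 -0.0006] F tool xyz [  2.5  -0.7 -13.7] t 14.125
```

Call:
step_arm(targets="0 3 0 0 0 0; 0 6 0 0 0 0; 0.2 9 0 0 0.001 0; 0.2 12 0 0 0.002 0; 0.3 15 0 0 0.002 0; 0.3 18 0 0 0.002 0")

```text
time_s: 14.88
eef_pos: [0.5487, 0.2018, 0.1466]
eef_rot: [0.301, -0.085, 0.95, 0.027]
wrist_force: [-7.8, -2.6, 9.0]
opening: 0.289
```

```bash
python3 -c "
from h import *
where()"
```

```text
s 21.0 off 0.4 h 10.5 mm tilt [-0.0001 -0.0022 -0.0004] F tool xyz [  1.5  -1.1 -12. ] t 14.875
```

Press is slightly lower (~14.5 N), so I'll add a little depth.

Call:
step_arm(targets="0 3 0.1 0 0 0; 0 6 0.2 0 0 0; 0 9 0.2 0 0 0; 0 12 0.2 0 0 0; 0 15 0.2 0 0 0; 0 18 0.2 0 0 0")

```text
time_s: 15.62
eef_pos: [0.5458, 0.2193, 0.1467]
eef_rot: [0.301, -0.085, 0.95, 0.026]
wrist_force: [-8.3, -5.7, 11.9]
opening: 0.287
```

```bash
python3 -c "
from h import *
where()"
```

```text
s 38.7 off 0.6 h 10.4 mm tilt [ 0.0004 -0.0025 -0.001 ] F tool xyz [  0.7  -4.2 -15. ] t 15.625
```

Call:
step_arm(targets="0.2 3 0 0 0 0; 0.4 6 0 0 0 0; 0.5 9 0 0 0 0; 0.5 12 0 0 0 0; 0.5 15 0 0 0 0; 0.5 18 0 0 0 0")

```text
time_s: 16.38
eef_pos: [0.5424, 0.2375, 0.1467]
eef_rot: [0.301, -0.085, 0.949, 0.027]
wrist_force: [-7.2, -0.9, 9.9]
opening: 0.285
```

```bash
python3 -c "
from h import *
where()"
```

```text
s 57.3 off 0.6 h 10.5 mm tilt [-0.0006 -0.0033 -0.0003] F tool xyz [  0.3   0.3 -12.3] t 16.375
```

Call:
step_arm(targets="0 3 0.1 0 0 0; 0 6 0.2 0 0 0; 0 9 0.2 0 0 0; 0 12 0.2 0 0 0; 0 14 0.2 0 0 0; 0 14 0.2 0 0 0")

```text
time_s: 17.12
eef_pos: [0.54, 0.2516, 0.1466]
eef_rot: [0.301, -0.085, 0.949, 0.027]
wrist_force: [-6.9, -0.1, 10.4]
opening: 0.287
```

```bash
python3 -c "
from h import *
where()"
```

```text
s 71.6 off 0.6 h 10.4 mm tilt [-0.0011 -0.0035 -0.0005] F tool xyz [ -0.4   1.1 -12.5] t 17.125
```

Call:
step_arm(targets="0 0 -3 0 0 0; 0 0 -10 0 0 0; 0 0 -25 0 0 0; 0 0 -45 0 0 0; 0 0 -45 0 0 0; 0 0 -45 0 0 0")

```text
time_s: 17.88
eef_pos: [0.5129, 0.246, 0.1805]
eef_rot: [0.299, -0.085, 0.95, 0.027]
wrist_force: [-1.3, 0.8, -3.1]
opening: 0.284
```

```bash
python3 - <<'E'
from h import *
where()
c=optics.camera("wrist"); cv2.imwrite("pics/w8.png",cv2.resize(c["image"][145:245,60:300,::-1],None,fx=3.3,fy=5.5,interpolation=cv2.INTER_CUBIC))
c=optics.camera("scene"); cv2.imwrite("pics/s8.png",cv2.resize(c["image"][120:210,170:290,::-1],None,fx=6,fy=6,interpolation=cv2.INTER_CUBIC))
E
```

```text
s 70.8 off -3.0 h 54.0 mm tilt [ 0.      0.0019 -0.0004] F tool xyz [2.7 1.  1.9] t 17.875
```

View pics/w8.png

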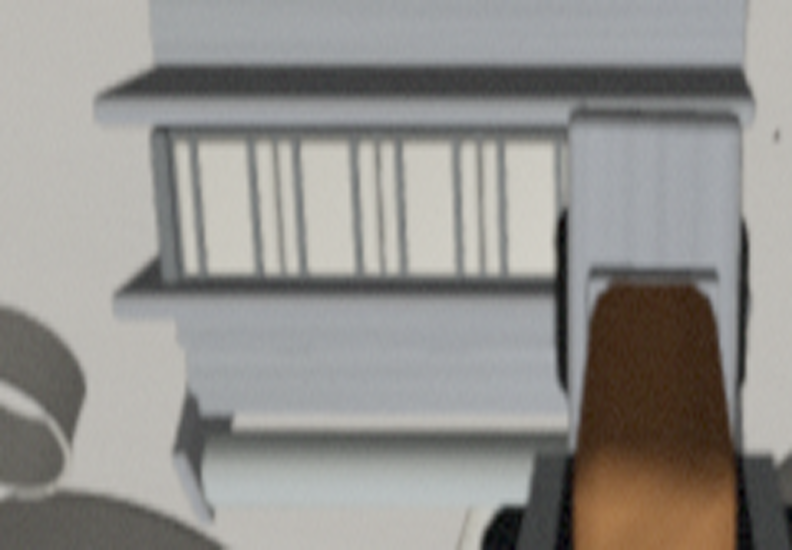

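View pics/s8.png

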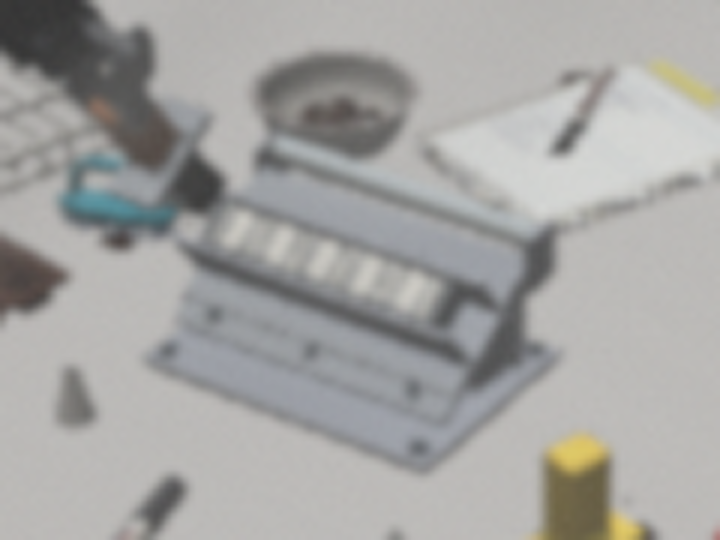

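```bash
python3 - <<'E'
from h import *
P,Rt=goal(-.12,.065); delta(P,Rt)
p,Ra=tcp(); P2=np.array([.6451,-.1617,.2066]);R2=rot([.003,-.119,.993,-.001])
print("then",np.round(Rt.inv().apply(P2-P)*1e3,1),np.round((Rt.inv()*R2).as_rotvec(),3))
E
```

```text
shift [  -3.1 -190.7  -11.3] rotvec [-0.    -0.003  0.   ]
then [ -59.8 -233.8   23. ] [-0.016  0.605 -0.06 ]
```

Call:
step_arm(targets="0 -40 -8 0 0 0; -1 -90 -11 0 0 0; -2 -140 -11 0 0 0; -3 -191 -11 0 -0.003 0; -3 -191 -11 0 -0.003 0")

```text
time_s: 18.6
eef_pos: [0.5443, 0.0525, 0.192]
eef_rot: [0.301, -0.081, 0.95, 0.025]
wrist_force: [0.5, -0.7, -3.3]
opening: 0.284
```

Call:
step_arm(targets="-2 -35 -20 0 0.09 -0.01; -10 -70 -25 0 0.19 -0.02; -20 -110 -25 0 0.29 -0.03; -30 -150 -20 -0.01 0.39 -0.04; -45 -190 0 -0.016 0.49 -0.05; -58 -220 15 -0.016 0.59 -0.06; -60 -234 23 -0.016 0.605 -0.06; -60 -234 23 -0.016 0.605 -0.06")

```text
time_s: 19.6
eef_pos: [0.6463, -0.1611, 0.2048]
eef_rot: [0.002, -0.119, 0.993, -0.001]
wrist_force: [-1.8, 0.7, -3.7]
opening: 0.288
```

```bash
python3 - <<'E'
from h import *
P2=np.array([.6445,-.1615,.2066]);R2=rot([.002,-.119,.993,0])
o=ctrl.get_obs();print(o["time_s"],o["eef_pos"],o["wrist_force"],o["torque"]); delta(P2,R2)
c=optics.camera("wrist"); cv2.imwrite("pics/w9.png",cv2.resize(c["image"][...,::-1],None,fx=1.5,fy=1.5)); cv2.imwrite("pics/raw_w9.png",c["image"][...,::-1])
E
```

```text
19.6 [ 0.64627855 -0.16112992  0.20483249] [-1.76789153  0.68458908 -3.7343352 ] [ 0.02826665 -0.01943074 -0.02847879]
shift [ 1.8  0.1 -1.8] rotvec [-0.001  0.001  0.001]
```

View pics/w9.png

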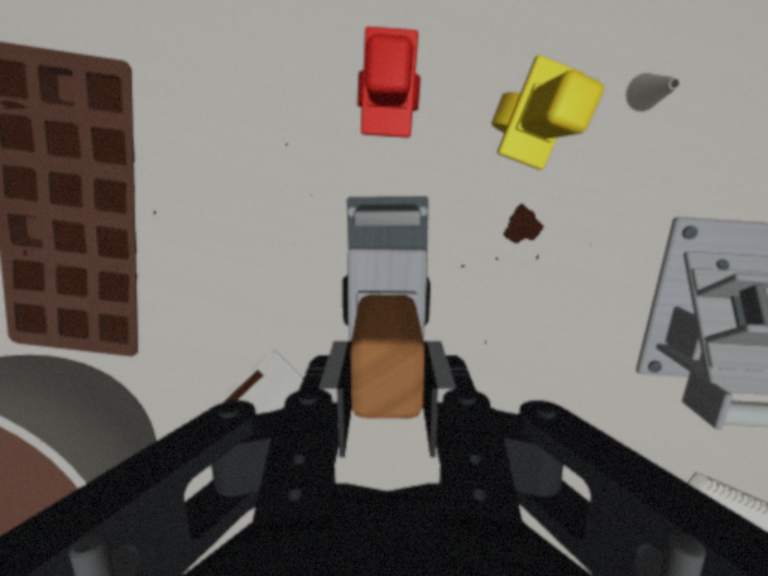

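Call:
step_arm(targets="2 0 0 0 0 0.001; 2 0 20 0 0 0.001; 2 0 40 0 0 0.001; 2 0 60 0 0 0.001; 2 0 60 0 0 0.001; 2 0 60 0 0 0.001")

```text
time_s: 20.4
eef_pos: [0.6446, -0.1625, 0.1478]
eef_rot: [0.004, -0.119, 0.993, -0.001]
wrist_force: [0.6, 0.0, -2.3]
opening: 0.286
```

```bash
python3 - <<'E'
from h import *
P2=np.array([.6445,-.1615,.0841]);R2=rot([.002,-.119,.993,0])
o=ctrl.get_obs();print(o["time_s"],o["eef_pos"],o["wrist_force"],o["torque"]); delta(P2,R2)
c=optics.camera("wrist"); cv2.imwrite("pics/w10.png",cv2.resize(c["image"][...,::-1],None,fx=1.5,fy=1.5))
E
```

```text
20.4 [ 0.64461504 -0.16252794  0.14775873] [ 0.64663777  0.0475887  -2.29168114] [ 0.011214   -0.04352114  0.0310485 ]
shift [ 0.4  1.2 63.7] rotvec [-0.003  0.004 -0.001]
```

View pics/w10.png

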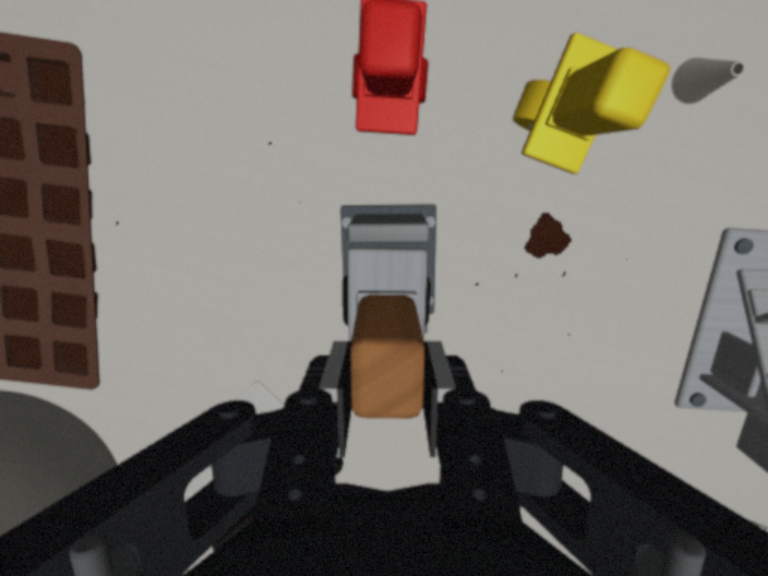

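Call:
step_arm(targets="0 0.5 10 0 0.002 0; 0 0.7 20 0 0.002 0; 0 0.7 30 0 0.002 0; 0 0.7 40 0 0.002 0; 0 0.7 50 0 0.002 0; 0 0.7 55 0 0.002 0; 0 0.7 55 0 0.002 0")

```text
time_s: 21.32
eef_pos: [0.6444, -0.1617, 0.092]
eef_rot: [0.002, -0.119, 0.993, -0.001]
wrist_force: [-0.1, 0.1, -3.3]
opening: 0.283
```

```bash
python3 - <<'E'
from h import *
P2=np.array([.6445,-.1615,.0841]);R2=rot([.002,-.119,.993,0])
o=ctrl.get_obs();print(o["time_s"],o["eef_pos"],o["wrist_force"],o["torque"]); delta(P2,R2)
E
```

```text
21.325 [ 0.64436692 -0.16167227  0.09204984] [-0.13726147  0.09193117 -3.27314966] [-0.01858207 -0.04391235  0.02371943]
shift [-0.1  0.2  8. ] rotvec [-0.002  0.001 -0.001]
```

Call:
step_arm(targets="0 0 3 0 0 0; 0 0 6 0 0 0; 0 0 7.5 0 0 0; 0 0 7.5 0 0 0")

```text
time_s: 21.82
eef_pos: [0.6446, -0.1618, 0.085]
eef_rot: [0.003, -0.119, 0.993, -0.001]
wrist_force: [0.6, -0.8, -3.1]
opening: 0.284
```

```bash
python3 - <<'E'
from h import *
o=ctrl.get_obs();print(o["time_s"],o["eef_pos"],o["wrist_force"],o["torque"])
E
```

```text
21.825 [ 0.64461625 -0.16175189  0.08501041] [ 0.56070627 -0.8476966  -3.10325918] [ 0.02668042  0.01004734 -0.0010276 ]
```

Not touching yet; lower in small steps.

Call:
step_arm(targets="0 0 0.5 0 0 0; 0 0 1 0 0 0; 0 0 1 0 0 0")

```text
time_s: 22.2
eef_pos: [0.6449, -0.1619, 0.0844]
eef_rot: [0.003, -0.119, 0.993, -0.001]
wrist_force: [-0.2, -0.1, -2.9]
opening: 0.288
```

```bash
python3 - <<'E'
from h import *
o=ctrl.get_obs();print(o["time_s"],o["eef_pos"],o["wrist_force"],o["torque"])
E
```

```text
22.2 [ 0.64485625 -0.16186327  0.08435841] [-0.15759641 -0.12152765 -2.91173991] [ 0.02971093 -0.00564372  0.05426938]
```

Call:
step_arm(targets="0 0 0.5 0 0 0; 0 0 1 0 0 0; 0 0 1 0 0 0")

```text
time_s: 22.58
eef_pos: [0.645, -0.162, 0.0842]
eef_rot: [0.003, -0.119, 0.993, -0.002]
wrist_force: [-3.1, 1.3, 5.5]
opening: 0.285
```

```bash
python3 - <<'E'
from h import *
o=ctrl.get_obs();print(o["time_s"],o["eef_pos"],o["wrist_force"],o["torque"])
E
```

```text
22.575 [ 0.64501232 -0.16195694  0.08415114] [-3.12674496  1.30721569  5.51022067] [ 0.31505692  0.48428476 -0.02022813]
```

Call:
step_arm(targets="0 0 -0.5 0 0 0; 0 0 -0.5 0 0 0")

```text
time_s: 22.82
eef_pos: [0.645, -0.1619, 0.0842]
eef_rot: [0.003, -0.119, 0.993, -0.001]
wrist_force: [-1.7, 1.1, 4.9]
opening: 0.284
```

Call:
step_arm(targets="0 0 0 0 0 0; 0 0 0 0 0 0; 0 0 0 0 0 0; 0 0 0 0 0 0; 0 0 0 0 0 0; 0 0 0 0 0 0; 0 0 0 0 0 0; 0 0 0 0 0 0", grip=100)

```text
time_s: 23.82
eef_pos: [0.6447, -0.1618, 0.0837]
eef_rot: [0.003, -0.119, 0.993, -0.001]
wrist_force: [0.7, -0.8, 0.3]
opening: 0.996
```

```bash
python3 - <<'E'
from h import *
o=ctrl.get_obs();print(o["time_s"],o["eef_pos"],o["wrist_force"],o["torque"],o["opening"])
c=optics.camera("wrist"); cv2.imwrite("pics/w11.png",cv2.resize(c["image"][...,::-1],None,fx=1.5,fy=1.5))
E
```

```text
23.825 [ 0.64473744 -0.16181982  0.08367731] [ 0.67254071 -0.75395661  0.25813716] [-0.04663293  0.02490421  0.00359608] 0.9963464676974025
```

View pics/w11.png

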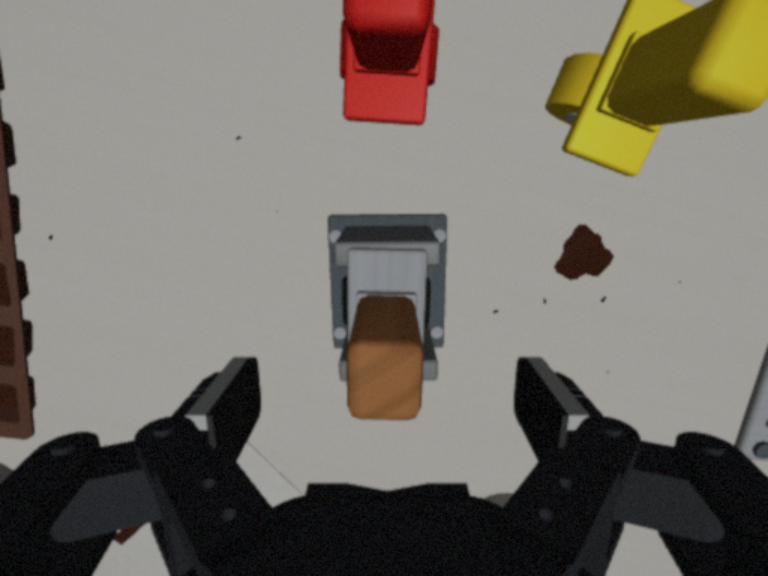

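Seated as at the start. I'll retreat upward, then view the strip again from the earlier viewpoint.

Call:
step_arm(targets="0 0 -15 0 0 0; 0 0 -45 0 0 0; 0 0 -85 0 0 0; 0 0 -125 0 0 0; 0 0 -165 0 0 0; 0 0 -165 0 0 0")

```text
time_s: 24.62
eef_pos: [0.6461, -0.1625, 0.2551]
eef_rot: [0.007, -0.119, 0.993, -0.004]
wrist_force: [-0.3, -0.3, 0.2]
opening: 0.998
```

```bash
python3 - <<'E'
from h import *
Rt=toolR(10.25); P=np.array([.535,.178,.1662]); delta(P,Rt)
c=optics.camera("scene"); cv2.imwrite("pics/s12.png",cv2.resize(c["image"][120:260,170:350,::-1],None,fx=4,fy=4,interpolation=cv2.INTER_CUBIC))
E
```

```text
shift [ 28.8 357.9  85.2] rotvec [ 0.01  -0.597  0.06 ]
```

View pics/s12.png

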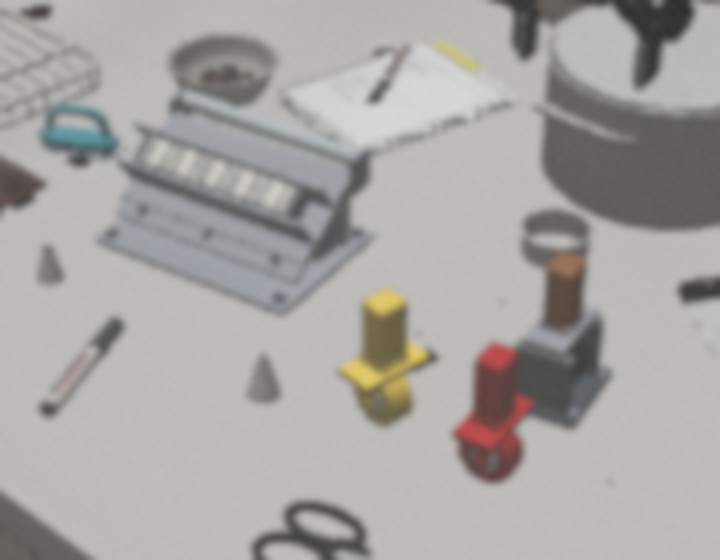

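The roller stands upright in its rest at (565,290) in this crop, and the bystanders haven't moved. Now the check view of the strip.

Call:
step_arm(targets="15 45 -10 0 -0.05 0; 30 95 -15 0 -0.15 0.01; 40 145 -10 0.01 -0.25 0.02; 45 195 5 0.01 -0.35 0.03; 45 245 15 0.01 -0.45 0.04; 40 295 30 0.01 -0.55 0.05; 30 345 45 0.01 -0.597 0.06; 29 358 55 0.01 -0.597 0.06")

```text
time_s: 25.68
eef_pos: [0.5283, 0.1822, 0.1895]
eef_rot: [0.294, -0.086, 0.952, 0.03]
wrist_force: [-1.1, 0.1, 1.6]
opening: 0.999
```

```bash
python3 - <<'E'
from h import *
Rt=toolR(10.25); P=np.array([.535,.178,.1662]); delta(P,Rt)
E
```

```text
shift [ 8.3 -5.5 22.5] rotvec [ 0.007 -0.012 -0.001]
```

Call:
step_arm(targets="8 -5 10 0.007 -0.012 0; 8 -5 22 0.007 -0.012 0; 8 -5 22 0.007 -0.012 0; 8 -5 22 0.007 -0.012 0")

```text
time_s: 26.18
eef_pos: [0.5385, 0.1754, 0.1698]
eef_rot: [0.301, -0.083, 0.95, 0.026]
wrist_force: [-0.1, -0.5, 0.5]
opening: 1.003
```

```bash
python3 - <<'E'
from h import *
import pickle
c=optics.camera("wrist"); b=pickle.load(open("w1.pkl","rb"))
p=np.vstack([cv2.resize(x["image"][150:215,150:370,::-1],None,fx=3.5,fy=4.5,interpolation=cv2.INTER_CUBIC) for x in(b,c)])
cv2.imwrite("pics/w13.png",p)
g=c["image"].astype(int).sum(2)//3; g0=b["image"].astype(int).sum(2)//3
o=ctrl.get_obs();print(o["eef_pos"],o["time_s"])
for x in(190,222,258,292,325): print(x,[int(v) for v in g0[168:180,x]],[int(v) for v in g0[196:208,x]],"\n   ",[int(v) for v in g[168:180,x]],[int(v) for v in g[196:208,x]])
E
```

```text
[0.5385869  0.17540197 0.17010347] 26.225
190 [140, 143, 142, 120, 91, 89, 89, 123, 158, 176, 177, 178] [180, 179, 181, 176, 164, 121, 69, 76, 108, 130, 140, 142] 
    [108, 134, 165, 176, 177, 176, 177, 178, 177, 178, 177, 176] [64, 64, 86, 117, 137, 143, 142, 147, 146, 142, 144, 143]
222 [139, 141, 143, 120, 84, 89, 82, 118, 157, 177, 178, 179] [182, 183, 182, 183, 175, 139, 71, 79, 108, 129, 140, 141] 
    [107, 136, 164, 176, 177, 178, 176, 178, 178, 179, 179, 179] [61, 62, 86, 119, 137, 143, 153, 152, 146, 143, 142, 143]
258 [136, 142, 142, 119, 87, 90, 87, 123, 162, 179, 181, 182] [187, 185, 186, 185, 166, 119, 64, 69, 100, 128, 139, 141] 
    [107, 139, 167, 177, 181, 181, 181, 180, 180, 183, 183, 183] [65, 61, 84, 119, 135, 145, 151, 154, 145, 145, 144, 145]
292 [140, 142, 145, 118, 87, 86, 87, 119, 159, 178, 180, 181] [187, 189, 188, 187, 172, 129, 69, 70, 102, 129, 140, 146] 
    [104, 140, 169, 180, 181, 183, 183, 183, 182, 183, 184, 184] [68, 62, 85, 116, 135, 144, 150, 151, 149, 145, 144, 145]
325 [135, 140, 144, 117, 85, 83, 89, 120, 159, 177, 180, 178] [188, 187, 188, 187, 172, 126, 64, 67, 99, 125, 139, 142] 
    [103, 142, 169, 178, 181, 180, 181, 182, 183, 183, 183, 183] [67, 61, 82, 118, 134, 144, 151, 153, 148, 148, 146, 145]
```

View pics/w13.png

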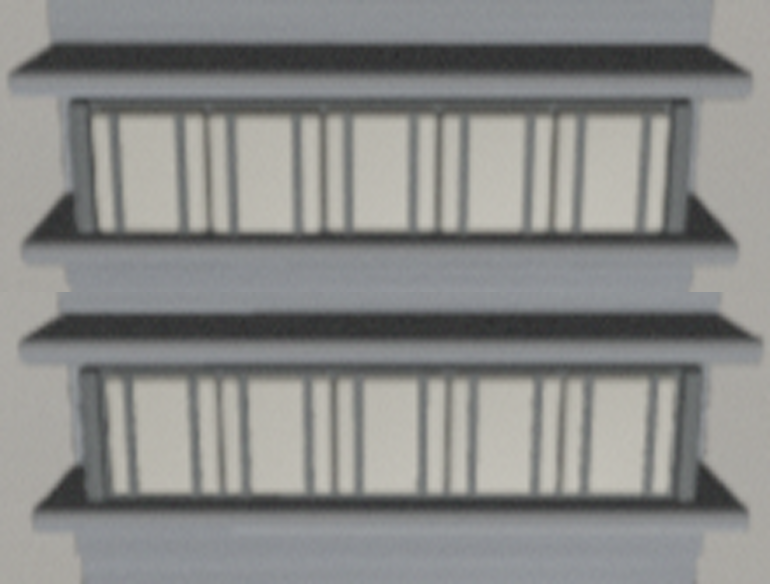

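```bash
python3 -c "
from bench import ticket,ctrl
print(ctrl.get_obs()['wrist_force']); print(ticket.hand_in())"
```

```text
[-0.2752089  -0.16241302 -0.65720074]
the job is handed in; nothing more can be done
None
```

I took the wooden-gripped roller from its rest and found the strip by touch. I rolled from link 5 to link 1 in one pass, square to the face (within 0.3°). The roller is back in its rest, and I handed the job in at about 26 s of the 72 s allowed.

- **Pressure:** on the roll it read about 14–17 N at every check. The force was only read at the end of each short move, so peaks in between weren't seen.
- **Links:** in the wrist view afterwards, all five sit lower and their edges line up; before, they were uneven. The wheel ran at a constant depth, with the bed pressed about 1 mm. I inferred "fully down" from this, since the link positions can't be read directly.
- **Roller:** the pictures after release show it upright in its rest, as at the start.
- **Surroundings:** the wheel stayed within about 1 mm of the channel's centre, and none of the forces read suggested anything else touched the nose. The brush, pen, both nozzles and the red and yellow look-alikes look unmoved. The tape was outside the last check picture, but the arm never went near it.

One check disagreed: the yoke looked about 2° turned in one picture just after rolling. In the next picture, over the rest, it matched the one taken just after pick-up.

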